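# Brush the scraps off the granite and start the disposer

### The job

Take the scrub brush from the yellow trivet and sweep all four vegetable scraps off the granite into the steel scrap tray along its near edge, touching the scraps with the brush only and leaving the other things alone. Then stand the brush back on its bristles in the middle of the trivet, without dropping it, and only after that press the green disposer button fully down and let it come up again.

Things in the scene. Friction and masses are not known exactly. Their poses are not given: they have to be found in the camera images.
- station: Fixed prep station: a dark granite offcut 340 (x) by 430 mm (y), top 52 mm above the counter, with a steel scrap tray (disposer inlet, black rubber mouth in its floor) along its near (-x) edge. Origin: on the counter under the granite's centre; the near edge is at x = -170 mm. Bystanders, up to 95 mm high, stand on its far part; the strip x -170 to +30, y +-100 mm holds only scraps.
- slab_top (a point): Centre of the granite's top face, axes as the station's.
- tray_floor (a point): Centre of the inner floor of the scrap tray, 3 mm above the counter, axes as the station's. The tray is inside 154 mm (x) by 214 mm (y); its walls are 3 mm thick, rims 46 mm above the counter (6 mm below the granite's top), the near (-x) wall 70 mm.
- brush: Pale wooden brush, 130 mm long (y), 50 wide (x), 86 high, 120 to 216 g; origin: centre of the bristles' underside, z up. Stiff bristles: x +-22, y +-61, z 0 to 24 mm; block to z = 40. Handle bar (x +-12, z 64 to 86) along y over an opening (y +-47): pinch its middle from above, fingers closing along x. Sweep with a long side leading. It starts standing on the trivet.
- trivet: Fixed round yellow silicone trivet, 140 mm across, 8 mm thick; origin: centre of its underside on the counter. The place of the brush.
- start_button (a joint): Travel of the green start button of the disposer: 0 = up, 0.007 m = fully down. A spring pushes it back; fully down takes about 5 N straight down.
- start_button_top (a point): Centre of the top face of the green button (28 mm across), which stands in a black housing on an aluminium pod 100 mm square and 30 mm high. It goes down with the button.
- bowls: Nested stainless bowls, 150 mm across and 70 mm high, closed tongs 200 mm long lying over the rim along the bowls' x; origin: centre of the underside. Bystander.
- mug: Blue ceramic mug, 80 mm across, 88 mm high, handle to its +y; origin: centre of the underside. Bystander.
- mwiko: Dark wooden mwiko (stirring paddle), 300 mm long along its x, 14 mm thick, lying flat; origin on the underside, 155 mm from the handle's end. Bystander.
- soap: Green bottle 60 mm across, 170 mm high, on the counter; origin: centre of the underside. Bystander.
- salt: Glass jar 72 mm across, 100 mm high, on the counter; origin: centre of the underside. Bystander.
- cob: Slice of maize cob, yellow upright cylinder 32 mm across, 26 mm high; origin: its middle. One of the four scraps standing on the granite, 15 to 35 g. It can slide and tip.
- squash: Orange squash chunk with a green rind face, 30 x 20 x 24 mm high; origin: its middle. One of the four scraps standing on the granite, 15 to 35 g. It can slide and tip.
- carrot: Orange carrot stub with a green crown, 30 mm across at the foot, 24 mm at the top, 27 mm high; origin: its middle. One of the four scraps standing on the granite, 15 to 35 g. It can slide and tip.
- beet: Dark red beet chunk, 26 x 24 x 22 mm high; origin: its middle. One of the four scraps standing on the granite, 15 to 35 g. It can slide and tip.
There are look-alikes about, which are no part of the job. What is meant by the trivet is not pink, and is the larger of those in its own colour. Leave any pink look-alike of the part that bears start_button alone.

How it is judged:
By the outcome, as a careful person would: the job done as asked, in the order asked, and still so for the second after the job is handed in, with the robot touching nothing.
It also fails if it takes over 70 s, if anything falls off the work surface, if the arm or the gripper's body presses on something with over 40 N, if the wrist force passes 120 N, or if a joint passes its speed limit or range.

### The arm

A 6-joint arm with a two-finger parallel gripper is mounted at the origin on the work surface. World frame = base frame: x ahead of the robot, y to its left, z up, the work surface at z = 0. Lengths are in m, angles in degrees, forces in N, time in s.
With the tool pointing down it reaches from about 0.3 to 0.75 m from the base axis. Payload 8.5 kg.
Tool frame: the origin (TCP) lies midway between the tips of the shut fingers; the grasp point (between the pads) lies 19 mm behind it; z points along the fingers, y is the line along which they close (so a half turn about z gives the same grasp; the last joint's range is limited). The gripper opens to 85 mm and grips with 20 to 120 N. Pads are 22 mm wide; open, the fingers measure 114 mm over their backs; the gripper's body (76 mm by 85 mm) begins 54 mm behind the grasp point. The pads swing forward as they close: fully open they stand 13 mm farther back than shut.
Start: joints at [57.107, 21.807, 74.336, -0, 83.858, -12.336], TCP at [0.193, 0.515, 0.211] pointing down, gripper open.
Joint ranges: [-178.18, 178.18], [-50.72, 133.34], [12.68, 142.11], [-81.47, 261.47], [9.98, 163.14], [-165.26, 165.26]. Speed limits (degrees/s): [136.94, 136.94, 180, 180, 180, 180].

### API

Orientations are given as a 3x3 rotation matrix whose columns are the frame's x, y, z axes.
In Python, from rig import observe, optics, order, spotter gives the robot as it stands.
- The arm moves only by the tool move_arm, never from a script. Its argument "series" is text: rows parted by semicolons, each of 5 numbers parted by spaces: the shift along the tool's x, y, z in cm, then the turn about the tool's z in degrees, then the opening, from -1 (shut) to 1 (fully open). A call has 1 to 8 rows; each row is the pose to reach, as a shift and turn from the pose commanded when the call began, along the tool's axes at that moment; what a row does not reach only later rows make up. A row lasts 1/8 s, in which the tool goes at most 62.5 mm and 10.7 degrees, less where a joint would pass 70% of its speed; a pose out of reach is approached as far as the arm can. A call with a gripper value outside its range is refused whole. The fingers move at their own pace and stop on an object; "force" is the grip in N (left out, the last holds). Time passes only in rows, so rows that repeat a pose let the fingers close. It gives the time, the measured TCP pose, the force, the opening and the grip force at its end, in the units of the state.
- observe(): the state, without advancing time (a new reading comes with each control period).
- optics.get_image(name): name is "side" or "top"; returns a dict with "pixels" (480x640x3 uint8, blue, green, red), "camera_matrix" (3x3 intrinsics, pixels), "rvec" (rotation vector, rad) and "tvec" (3), from world to camera coordinates, as OpenCV has them. Camera axes: x right, y down, z forward; pixel columns grow to the right and rows downward; lengths in m; the calibration is good to about 2 mm. A picture is of the moment at which its call begins. There is no depth.
- order.close_job(): hands the job in; it is judged then, once.
Trained networks look in the newest picture that a camera, given by its name, has taken for a name from the list of things; names that differ only in an ending like _2 or _b are one class to them, and where a whole thing is asked for, a point or a joint stands for the part that bears it (a point fixed in the world has none). Each returns a list of dicts, best first, with "score" (0 to 1); they miss things now and then, are a little off and sometimes report something else, mostly with a low value. They report only what shows in the picture. A call takes as long as a camera call. They do not tell look-alikes from the thing itself.
- spotter.find_in(thing, camera): "point" ([x, y, z] in m, in world coordinates, good to about 4 mm: the middle of the surface that is visible of it).
- spotter.cut_out(thing, camera): "pixels" (480x640 bool, what is visible of it).
- spotter.mark_of(thing, camera): "point" ([x, y, z] in m, in world coordinates, good to about 4 mm: a listed point, or the origin of a listed thing).
The state is a dict: "time_s": time; "q": joint angles; "qvel": joint speeds; "joint_efforts": joint torques, N m; "position": TCP position; "tool_rot": TCP orientation; "ft_force": force on the tool from outside, world axes, zero at the start; "wrist_torque": the same for the moment, N m; "grip_width": finger opening in m; "gripper_force": force on a finger pad.
Only numpy, scipy, OpenCV 4.12 (cv2) and the standard library are available. Lean on these libraries where they do the work, as an engineer would, in place of code of your own. Each camera call takes 0.05 s, during which the arm holds its last target. There are 200 camera calls.

## Working session

There is one attempt and no reset: what is moved stays moved. The work goes in short steps, Python scripts to look and compute and a tool call to move; the robot and the scene stay as the last step left them, time stands still between calls to the robot, and variables do not carry over. Pictures are saved under pics/ and viewed, at most 10 in all, crops included, and the job is handed in when it is done.

Besides the shell and the picture viewer there is one more tool, called as name(argument=value, ...) on one line, values as JSON. move_arm: Moves the arm, as the interface text tells. Its arguments: {"type":"object","properties":{"series":{"type":"string"},"force":{"type":"number"}},"required":["series"]}

```bash
ls; mkdir -p pics
cat > h.py <<'E'
import numpy as np, cv2
from rig import observe, optics, order, spotter
def snap(n,f=None):
    im=optics.get_image(n)
    if f: cv2.imwrite('pics/'+f,im['pixels'])
    return im
def ray(im,u,v,z):
    R=cv2.Rodrigues(np.array(im['rvec'],float))[0];t=np.array(im['tvec'],float).ravel()
    d=R.T@np.linalg.inv(im['camera_matrix'])@np.array([u,v,1.]);c=-R.T@t
    return c+d*(z-c[2])/d[2]
def proj(im,p):
    return cv2.projectPoints(np.array(p,float).reshape(-1,1,3),np.array(im['rvec'],float),np.array(im['tvec'],float),np.array(im['camera_matrix'],float),None)[0].reshape(-1,2)
E
python3 - <<'E'
from h import *
a=snap('top','t0.png');b=snap('side','s0.png')
for n in ['slab_top','tray_floor','brush','trivet','start_button_top','bowls','mug','mwiko','soap','salt','cob','squash','carrot','beet']:
    for c in ['top','side']:
        print(n,c,[(np.round(d['point'],3).tolist(),round(d['score'],2)) for d in spotter.mark_of(n,c)[:3]])
s=observe();print(s['time_s'],s['tool_rot'],s['grip_width'])
E
```

```text
pics
slab_top top [([0.672, -0.028, 0.05], 0.95), ([0.396, -0.333, 0.054], 0.61)]
slab_top side [([0.676, -0.029, 0.05], 0.63), ([0.585, -0.062, 0.063], 0.36)]
tray_floor top [([0.427, -0.054, 0.002], 0.62)]
tray_floor side [([0.622, 0.406, -0.001], 0.54)]
brush top [([0.373, 0.314, 0.006], 0.71)]
brush side [([0.373, 0.316, 0.009], 0.86)]
trivet top [([0.378, 0.314, 0.0], 0.98), ([0.28, 0.54, -0.0], 0.75), ([0.222, 0.275, -0.002], 0.62)]
trivet side [([0.285, 0.545, -0.001], 0.93), ([0.224, 0.276, -0.0], 0.8), ([0.375, 0.315, -0.004], 0.71)]
start_button_top top [([0.774, -0.073, 0.053], 0.55), ([0.395, -0.332, 0.054], 0.54), ([0.245, -0.443, 0.054], 0.42)]
start_button_top side [([0.243, -0.44, 0.061], 0.62), ([0.235, -0.252, 0.055], 0.5), ([0.676, -0.028, 0.052], 0.37)]
bowls top [([0.591, -0.111, 0.068], 0.61), ([0.726, 0.152, 0.051], 0.55), ([0.578, -0.008, 0.065], 0.36)]
bowls side [([0.724, 0.153, 0.052], 0.72)]
mug top [([0.698, -0.191, 0.05], 0.91)]
mug side [([0.694, -0.192, 0.052], 0.82)]
mwiko top [([0.773, -0.073, 0.051], 0.58)]
mwiko side [([0.773, -0.077, 0.055], 0.83)
[... 242 characters left out ...]
([0.566, 0.043, 0.066], 0.74), ([0.701, -0.193, 0.052], 0.21)]
cob side [([0.563, 0.037, 0.062], 0.56), ([0.773, -0.075, 0.053], 0.39)]
squash top [([0.67, -0.031, 0.051], 0.71), ([0.578, -0.01, 0.066], 0.53), ([0.621, 0.402, 0.004], 0.48)]
squash side [([0.577, -0.012, 0.063], 0.64)]
carrot top [([0.587, -0.062, 0.065], 0.55)]
carrot side [([0.588, -0.063, 0.065], 0.68)]
beet top [([0.588, -0.111, 0.066], 0.41)]
beet side [([0.588, -0.109, 0.067], 0.69), ([0.562, 0.038, 0.062], 0.64), ([0.641, -0.448, 0.001], 0.43)]
1.5 [[-9.36319277e-01  3.51149840e-01  3.94787602e-05]
 [ 3.51149841e-01  9.36319277e-01  7.73916753e-06]
 [-3.42471168e-05  2.11092921e-05 -9.99999999e-01]] 0.08554771676146393
```

View pics/t0.png

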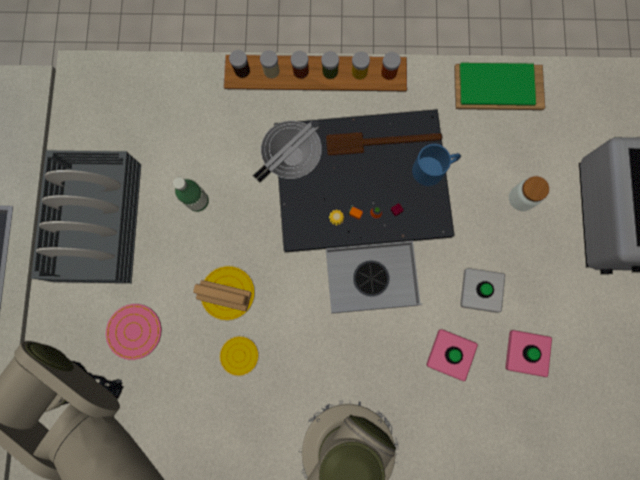

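View pics/s0.png

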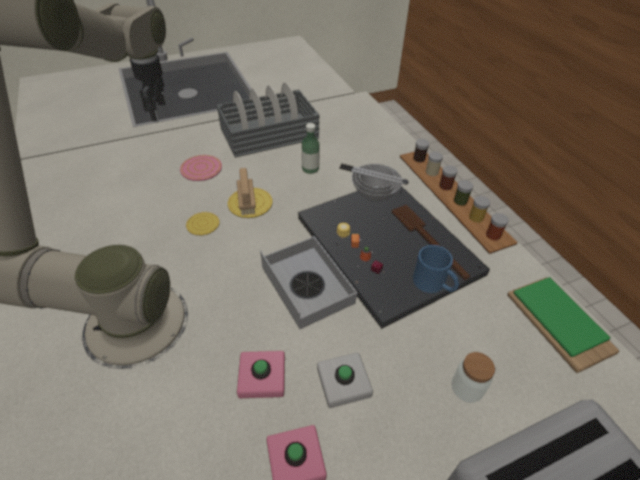

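The top view shows the brush at (223,295) on the larger yellow trivet. The smaller yellow one is at (240,355) and the pink one at (133,331). The scraps lie in a row from (336,217) to (397,210), the tray is at (372,278), and the aluminium pod with its button is at (484,290). The side view agrees. Next I'll fit the yaw of the station and the brush.

```bash
cat >> h.py <<'E'
from scipy.optimize import minimize
def box(x,y,z): return [[a,b,c] for a in x for b in y for c in z]
def place(pts,p,z0=0):
    c,s=np.cos(p[2]),np.sin(p[2]);P=np.array(pts);return np.c_[p[0]+c*P[:,0]-s*P[:,1],p[1]+s*P[:,0]+c*P[:,1],P[:,2]+z0]
def fit(views,pts,p0,z0):
    # views: (image, mask); compare convex hulls, upsampled
    hs=[]
    for im,m in views:
        n,l,st,_=cv2.connectedComponentsWithStats(m.astype(np.uint8));k=1+st[1:,4].argmax()
        big=(l==k) if len(pts)<20 else m
        yx=np.argwhere(big);hs.append((im,cv2.convexHull(yx[:,::-1].astype(np.float32))))
    def cost(p):
        J=0
        for im,h in hs:
            g=cv2.convexHull(proj(im,place(pts,p,z0)).astype(np.float32))
            A,B=cv2.contourArea(h),cv2.contourArea(g);I=cv2.intersectConvexConvex(h,g)[0]
            J+=1-I/(A+B-I)
        return J
    r=min((minimize(cost,[p0[0],p0[1],y],method='Nelder-Mead',options=dict(initial_simplex=[[p0[0],p0[1],y],[p0[0]+.01,p0[1],y],[p0[0],p0[1]+.01,y],[p0[0],p0[1],y+.15]])) for y in p0[2]),key=lambda r:r.fun)
    return np.round([*r.x[:2],np.degrees(r.x[2])],4),round(r.fun,3)
BR=box([-.022,.022],[-.061,.061],[0,.024])+box([-.025,.025],[-.065,.065],[.024,.04])+box([-.012,.012],[-.06,.06],[.064,.086])
ST=box([-.17,.17],[-.215,.215],[0,.052])+box([-.33,-.17],[-.11,.11],[0,.046])+box([-.33,-.327],[-.11,.11],[0,.07])
E
python3 - <<'E'
from h import *
T=snap('top');S=snap('side')
def cut(n,c,i=0):
    r=spotter.cut_out(n,c); print(n,c,[(round(d['score'],2),int(d['pixels'].sum()),np.argwhere(d['pixels']).mean(0).round().tolist()) for d in r[:3]]); return r[i]['pixels'] if r else None
a,b=cut('brush','top'),cut('brush','side')
ys=np.radians([-60,-30,0,30,60,90])
for v in ([(T,a)],[(S,b)],[(T,a),(S,b)]): print(fit(v,BR,(.375,.315,ys),.008))
a,b=cut('station','top'),cut('station','side')
for v in ([(T,a)],[(S,b)],[(T,a),(S,b)]): print(fit(v,ST,(.674,-.028,[0,.1,.2]),0))
d=cut('trivet','top');cut('start_button','top')
E
```

```text
brush top [(0.71, 1085, [294.0, 222.0])]
brush side [(0.63, 712, [193.0, 245.0])]
(array([  0.3739,   0.3139, -12.2304]), np.float64(0.071))
(array([  0.3724,   0.3185, -14.0757]), np.float64(0.087))
(array([  0.3738,   0.3157, -12.9838]), np.float64(0.188))
station top [(0.62, 22384, [211.0, 368.0]), (0.17, 1241, [163.0, 432.0])]
station side [(0.85, 16567, [260.0, 360.0])]
(array([ 0.6776, -0.0271,  5.9644]), np.float64(0.039))
(array([ 0.6719, -0.0143,  6.0951]), np.float64(0.05))
(array([ 0.6757, -0.0268,  5.8601]), np.float64(0.109))
trivet top [(0.94, 1222, [355.0, 238.0]), (0.87, 2409, [331.0, 133.0]), (0.86, 1351, [290.0, 229.0])]
start_button top [(0.52, 137, [288.0, 486.0])]
```

```bash
cat >> h.py <<'E'
ST_P=(.674,-.028,np.radians(5.95))
def w(x,y,z): # station -> world
    return place([[x,y,z]],ST_P)[0]
def rel(targets):
    "targets: (world xyz, world angle of tool y); prints shift cm and turn for each"
    s=observe();R=np.array(s['tool_rot']);p=np.array(s['position']);a0=np.degrees(np.arctan2(R[1,1],R[0,1]))
    print('pos',p.round(4),'yaw',a0.round(2),'t',round(s['time_s'],2),'f',np.round(s['ft_force'],1),'gw',round(s['grip_width'],4))
    for q,a in targets: print(np.round(100*R.T@(np.array(q)-p),2),round((a0-a+180)%360-180,1))
E
python3 - <<'E'
from h import *
T=snap('top')
c,s=np.cos(ST_P[2]),np.sin(ST_P[2])
def st(p): d=np.array(p[:2])-ST_P[:2];return np.round([c*d[0]+s*d[1],-s*d[0]+c*d[1]],3)
print('tong end',st(ray(T,256,180,.125)),'tong other',st(ray(T,318,124,.125)))
for n,z in (('cob',13),('squash',12),('carrot',13),('beet',11)):
  for cam in('top','side'):
    r=spotter.mark_of(n,cam)
    for d in r[:1]: print(n,cam,st(d['point']),round(d['score'],2))
rel([((.373,.315,.16),-12.7),((.373,.315,.066),-12.7)])
E
```

```text
tong end [-0.003  0.261] tong other [0.125 0.101]
cob top [-0.1    0.081] 0.64
cob side [-0.1    0.078] 0.48
squash top [-0.092  0.028] 0.47
squash side [-0.092  0.028] 0.42
carrot top [-0.091 -0.025] 0.39
carrot side [-0.093 -0.026] 0.39
beet top [-0.094 -0.072] 0.46
beet side [-0.093 -0.076] 0.58
pos [0.1931 0.515  0.2111] yaw 69.44 t 2.35 f [0.7 0.7 0.1] gw 0.0855
[-23.86 -12.41   5.11] 82.1
[-23.86 -12.41  14.51] 82.1
```

move_arm(series="-3 -1.5 0.6 10.3 1;-6 -3 1.2 20.6 1;-9 -4.6 1.8 30.9 1;-12 -6.2 2.5 41.2 1;-15 -7.8 3.2 51.5 1;-18 -9.3 3.8 61.8 1;-21 -11 4.5 72 1;-23.86 -12.41 5.1 82.1 1", force=60)

```text
time_s: 3.35
position: [0.3736, 0.314, 0.16]
tool_rot: [[0.225, 0.974, 0.0], [0.974, -0.225, 0.0], [0.0, 0.0, -1.0]]
ft_force: [0.5, 1.1, -0.2]
grip_width: 0.0848
gripper_force: 0.0
```

Run:
```python
from h import *
T=snap('top');S=snap('side','s1.png');cv2.imwrite('pics/s1c.png',cv2.resize(S['pixels'][110:290,150:390],None,fx=3,fy=3))
rel([((.373,.315,.16),-12.7),((.373,.315,.066),-12.7)])
print(proj(S,[[.373,.315,.016],[.373,.315,.094]]))
```

```text
pos [0.3744 0.3133 0.1596] yaw -12.99 t 3.45 f [-1.2 -0.1  0.3] gw 0.0852
[ 0.13 -0.18 -0.04] -0.3
[ 0.14 -0.17  9.36] -0.3
[[246.76996428 199.23135826]
 [244.10774789 179.28855953]]
```

View pics/s1c.png

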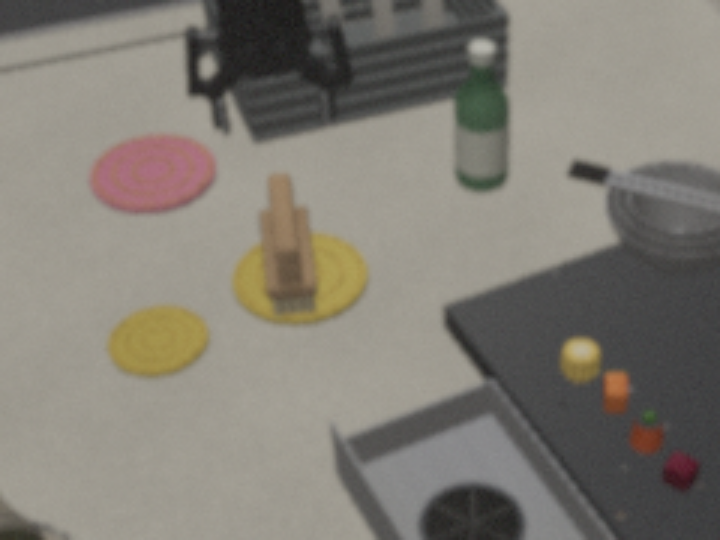

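The side crop shows the bar at about (285,215), under the open gripper, and the computed bar centre (282,207) agrees. I'll descend and grip.

move_arm(series="0.1 -0.2 3 -0.3 1;0.1 -0.2 6 -0.3 1;0.1 -0.2 8 -0.3 1;0.1 -0.2 9.3 -0.3 1;0.1 -0.2 9.3 -0.3 0;0.1 -0.2 9.3 -0.3 -1;0.1 -0.2 9.3 -0.3 -1;0.1 -0.2 9.3 -0.3 -1", force=60)

```text
time_s: 4.45
position: [0.3718, 0.3166, 0.068]
tool_rot: [[0.214, 0.977, 0.002], [0.977, -0.214, 0.001], [0.001, 0.002, -1.0]]
ft_force: [0.4, -1.2, 5.4]
grip_width: 0.022
gripper_force: 59.0
```

move_arm(series="0 0 0 0 -1;0 0 0 0 -1;0 0 -0.5 0 -1;0 0 -2 0 -1;0 0 -5 0 -1;0 0 -9 0 -1;0 0 -13 0 -1;0 0 -14 0 -1", force=60)

```text
time_s: 5.45
position: [0.3717, 0.3167, 0.2093]
tool_rot: [[0.214, 0.977, 0.003], [0.977, -0.214, 0.002], [0.002, 0.003, -1.0]]
ft_force: [0.3, -0.2, -0.5]
grip_width: 0.0216
gripper_force: 59.0
```

Run:
```python
from h import *
T=snap('top');S=snap('side','s2.png');cv2.imwrite('pics/s2c.png',cv2.resize(S['pixels'][60:240,150:390],None,fx=3,fy=3))
b=spotter.cut_out('brush','side')
print([(np.round(d['point'],3),d['score']) for c in('top','side') for d in spotter.mark_of('brush',c)[:1]])
rel([(w(-.2,.058,.24),5.95),(w(-.035,.058,.20),5.95)])
```

```text
[(array([0.372, 0.314, 0.151]), 0.58), (array([0.374, 0.317, 0.149]), 0.92)]
pos [0.3706 0.3161 0.2056] yaw -12.36 t 5.7 f [-0.1 -0.5 -1.7] gw 0.0219
[-27.9   16.18  -3.42] -18.3
[-22.71  31.85   0.53] -18.3
```

View pics/s2c.png

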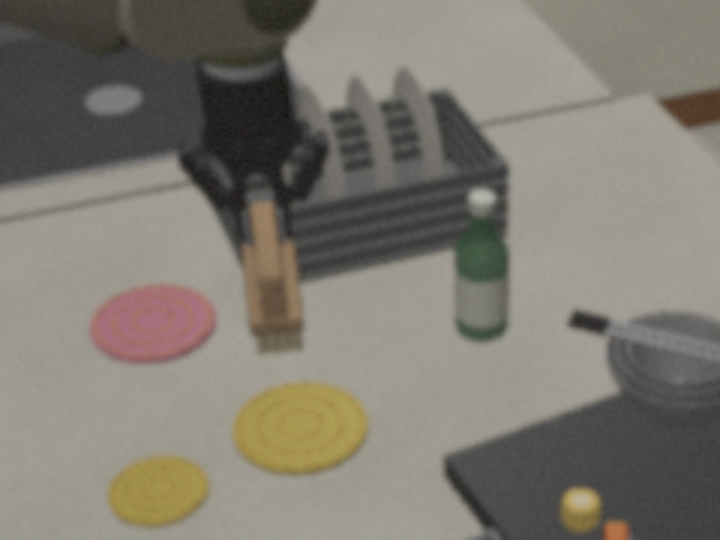

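The brush is held upright and clear of the trivet. Now I'll carry it behind the scraps on the +y side.

move_arm(series="-2 1.2 -0.5 -2 -1;-6 3.5 -1.5 -5 -1;-11 6.5 -2.5 -8 -1;-16 9.3 -3.4 -11 -1;-21 12.2 -3.4 -14 -1;-25 14.5 -3.4 -17 -1;-27.5 16 -3.4 -18.3 -1;-27.9 16.2 -3.4 -18.3 -1")

```text
time_s: 6.7
position: [0.4698, 0.0078, 0.2397]
tool_rot: [[-0.101, 0.995, -0.003], [0.995, 0.101, 0.001], [0.001, -0.003, -1.0]]
ft_force: [-0.2, 0.8, -0.6]
grip_width: 0.0219
gripper_force: 59.0
```

Run:
```python
from h import *
rel([(w(-.035,.058,.22),5.95),(w(-.035,.058,.125),5.95),(w(-.035,.058,.113),5.95)])
```

```text
pos [0.4698 0.0078 0.2397] yaw 5.79 t 6.7 f [-0.2  0.8 -0.6] gw 0.0219
[ 0.16 16.44  1.93] -0.2
[ 0.16 16.47 11.43] -0.2
[ 0.15 16.47 12.63] -0.2
```

move_arm(series="0.2 3 0.5 -0.2 -1;0.2 7 1 -0.2 -1;0.2 11 1.5 -0.2 -1;0.2 14.5 2 -0.2 -1;0.2 16.4 2.5 -0.2 -1;0.2 16.5 5 -0.2 -1;0.2 16.5 8 -0.2 -1;0.2 16.5 9.5 -0.2 -1")

```text
time_s: 7.7
position: [0.6326, 0.0294, 0.1437]
tool_rot: [[-0.108, 0.994, -0.004], [0.994, 0.108, 0.001], [0.001, -0.004, -1.0]]
ft_force: [0.6, -0.8, -0.3]
grip_width: 0.0217
gripper_force: 59.2
```

Run:
```python
from h import *
T=snap('top','t3.png');S=snap('side')
cv2.imwrite('pics/m3.png',np.hstack([cv2.resize(T['pixels'][100:300,250:480],None,fx=1.7,fy=1.7),cv2.resize(S['pixels'][150:350,230:460],None,fx=1.7,fy=1.7)]))
print([(np.round(d['point'],3),d['score']) for c in('top','side') for d in spotter.mark_of('brush',c)[:1]])
rel([(w(-.035,.058,.112),5.95),(w(-.18,.058,.112),5.95)]);print(w(-.035,.058,.053))
```

```text
[(array([0.633, 0.028, 0.084]), 0.88)]
pos [0.6339 0.0285 0.1468] yaw 6.15 t 7.9 f [-0.1 -0.1 -0.8] gw 0.0218
[-0.24 -0.1   3.48] 0.2
[ -0.19 -14.6    3.47] 0.2
[0.63317624 0.02605942 0.053     ]
```

View pics/m3.png

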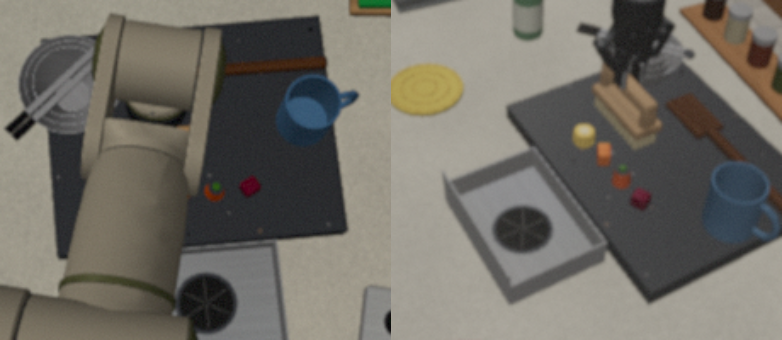

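The side view shows the brush hovering behind the cob and the squash, clear of the bowls. I'll lower it.

move_arm(series="-0.1 0 1.5 0 -1;-0.1 0 2.5 0 -1;-0.1 0 3 0 -1;-0.1 0 3.3 0 -1;-0.1 0 3.3 0 -1")

```text
time_s: 8.52
position: [0.6338, 0.0273, 0.1131]
tool_rot: [[-0.107, 0.994, -0.0], [0.994, 0.107, 0.0], [0.0, -0.0, -1.0]]
ft_force: [-1.0, 0.4, -1.2]
grip_width: 0.0214
gripper_force: 59.2
```

Run:
```python
from h import *
S=snap('side');cv2.imwrite('pics/s4.png',cv2.resize(S['pixels'][160:310,300:480],None,fx=3,fy=3))
print([(np.round(d['point'],3),d['score']) for d in spotter.mark_of('brush','side')[:1]])
rel([(w(-.035,.058,.112),5.95),(w(-.19,.058,.112),5.95)])
```

```text
[(array([0.639, 0.025, 0.056]), 0.59)]
pos [0.6339 0.0273 0.1134] yaw 6.14 t 8.62 f [ 0.1 -0.5 -1.1] gw 0.0216
[-0.11 -0.09  0.14] 0.2
[ -0.06 -15.59   0.14] 0.2
```

View pics/s4.png

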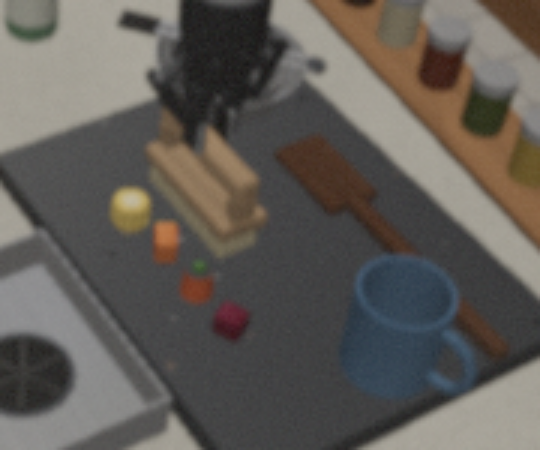

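The brush is just above the granite with a clear line behind the cob and the squash. Sweeping.

move_arm(series="-0.1 -1 0.1 0 -1;-0.1 -2.5 0.1 0 -1;-0.1 -4 0.1 0 -1;-0.1 -5.5 0.1 0 -1;-0.1 -7 0.1 0 -1;-0.1 -8.5 0.1 0 -1;-0.1 -10 0.1 0 -1;-0.1 -11 0.1 0 -1")

```text
time_s: 9.62
position: [0.5236, 0.0144, 0.1124]
tool_rot: [[-0.107, 0.994, 0.0], [0.994, 0.107, -0.0], [-0.0, 0.0, -1.0]]
ft_force: [0.5, 1.0, -0.9]
grip_width: 0.022
gripper_force: 59.3
```

move_arm(series="0 -1.2 0 0 -1;0 -2.4 0 0 -1;0 -3.6 0 0 -1;0 -4.8 0 0 -1;0 -5.8 0 0 -1;0 -5.8 0 0 -1;0 -5.8 0 0 -1")

```text
time_s: 10.5
position: [0.4672, 0.0082, 0.1122]
tool_rot: [[-0.107, 0.994, 0.001], [0.994, 0.107, -0.0], [-0.0, 0.001, -1.0]]
ft_force: [-0.3, 0.5, -0.9]
grip_width: 0.0216
gripper_force: 59.3
```

Run:
```python
from h import *
S=snap('side');T=snap('top');cv2.imwrite('pics/m5.png',np.hstack([cv2.resize(T['pixels'][120:320,250:480],None,fx=1.7,fy=1.7),cv2.resize(S['pixels'][150:350,230:460],None,fx=1.7,fy=1.7)]))
for n in('cob','squash','carrot','beet'):print(n,[(np.round(d['point'],3),round(d['score'],2)) for c in('top','side') for d in spotter.mark_of(n,c)[:1]])
rel([(w(-.2,.058,.20),5.95),(w(-.2,-.045,.2),5.95),(w(-.033,-.045,.2),5.95),(w(-.033,-.045,.113),5.95)])
```

```text
cob [(array([0.45 , 0.026, 0.017]), 0.57)]
squash [(array([ 0.477, -0.027,  0.013]), 0.46)]
carrot [(array([ 0.586, -0.063,  0.066]), 0.46)]
beet [(array([ 0.588, -0.107,  0.064]), 0.42), (array([ 0.59 , -0.11 ,  0.066]), 0.45)]
pos [0.4669 0.0083 0.1121] yaw 6.14 t 11.0 f [ 0.1  0.3 -1.1] gw 0.0218
[ 0.04  0.23 -8.79] 0.2
[-10.26   0.19  -8.79] 0.2
[-10.32  16.89  -8.79] 0.2
[-10.32  16.89  -0.09] 0.2
```

View pics/m5.png

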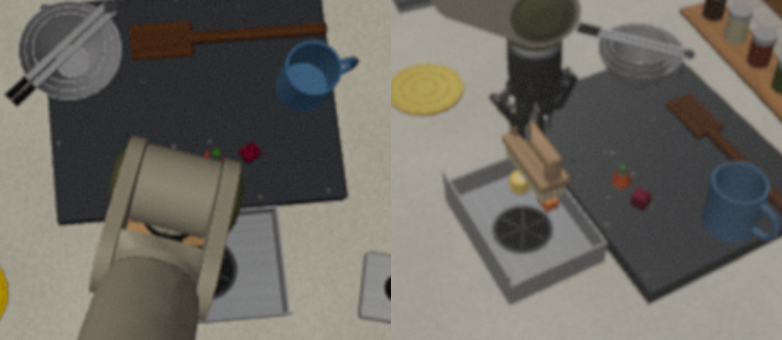

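The cob and the squash are on the tray floor (z about 16 mm and 13 mm), and the carrot and the beet have not moved. Next comes the second sweep.

move_arm(series="0 0.1 -3 0 -1;-1 0.2 -7 0 -1;-4.5 0.2 -8.8 0 -1;-8 1 -8.8 0 -1;-10.3 4 -8.8 0 -1;-10.3 8 -8.8 0 -1;-10.3 12.5 -8.8 0 -1;-10.3 16 -8.8 0 -1")

```text
time_s: 12.0
position: [0.6383, -0.0768, 0.1997]
tool_rot: [[-0.107, 0.994, -0.0], [0.994, 0.107, 0.0], [0.0, -0.0, -1.0]]
ft_force: [0.5, 0.1, -0.7]
grip_width: 0.0217
gripper_force: 59.4
```

move_arm(series="0 0.9 0 0 -1;0 0.9 3 0 -1;0 0.9 6 0 -1;0 0.9 7.8 0 -1;0 0.9 8.6 0 -1;0 0.9 8.6 0 -1")

```text
time_s: 12.75
position: [0.6457, -0.0761, 0.1143]
tool_rot: [[-0.107, 0.994, -0.0], [0.994, 0.107, 0.0], [0.0, -0.0, -1.0]]
ft_force: [0.3, -0.6, -1.2]
grip_width: 0.0217
gripper_force: 59.4
```

Run:
```python
from h import *
S=snap('side');cv2.imwrite('pics/s6.png',cv2.resize(S['pixels'][160:330,280:480],None,fx=3,fy=3))
print([(np.round(d['point'],3),d['score']) for d in spotter.mark_of('brush','side')[:1]])
rel([(w(-.033,-.045,.112),5.95),(w(-.2,-.045,.112),5.95)])
```

```text
[(array([ 0.649, -0.078,  0.056]), 0.69)]
pos [ 0.6462 -0.0762  0.1151] yaw 6.14 t 12.85 f [ 0.2  0.3 -0.8] gw 0.0216
[ 0.01 -0.03  0.31] 0.2
[  0.06 -16.73   0.29] 0.2
```

View pics/s6.png

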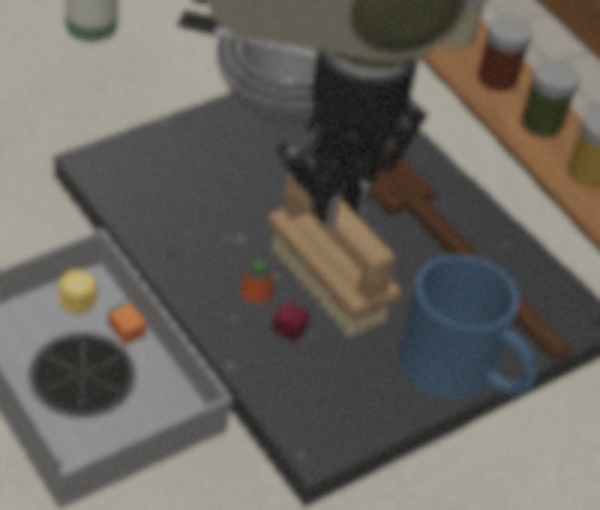

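The cob at (78,290) and the squash at (127,322) are in the tray. The brush is behind the carrot (257,283) and the beet (291,320), and clear of the mug. Sweeping.

move_arm(series="0 -1 0.2 0 -1;0 -2.5 0.2 0 -1;0 -4 0.2 0 -1;0 -5.5 0.2 0 -1;0 -7 0.2 0 -1;0 -8.5 0.2 0 -1;0 -10 0.2 0 -1;0 -11 0.2 0 -1")

```text
time_s: 13.85
position: [0.5357, -0.0879, 0.1126]
tool_rot: [[-0.107, 0.994, 0.001], [0.994, 0.107, -0.0], [-0.0, 0.001, -1.0]]
ft_force: [0.8, 0.7, -1.3]
grip_width: 0.0213
gripper_force: 59.4
```

move_arm(series="0 -1.2 0 0 -1;0 -2.4 0 0 -1;0 -3.6 0 0 -1;0 -4.8 0 0 -1;0 -5.8 0 0 -1;0 -5.8 0 0 -1;0 -5.8 -3 0 -1;0 -5.8 -9 0 -1")

```text
time_s: 14.85
position: [0.4782, -0.0937, 0.2017]
tool_rot: [[-0.107, 0.994, -0.004], [0.994, 0.107, 0.002], [0.002, -0.004, -1.0]]
ft_force: [0.8, -0.6, -0.6]
grip_width: 0.0219
gripper_force: 59.4
```

Run:
```python
from h import *
S=snap('side');T=snap('top')
for n in('cob','squash','carrot','beet'):print(n,[(np.round(d['point'],3),round(d['score'],2)) for c in('top','side') for d in spotter.mark_of(n,c)[:2]])
for n in ('brush','trivet'):print(n,[(np.round(d['point'],3),round(d['score'],2)) for c in('top','side') for d in spotter.mark_of(n,c)[:3]])
# trivet disc centre from yellow pixels, top view, z=.008
m=cv2.inRange(cv2.cvtColor(T['pixels'],cv2.COLOR_BGR2HSV),(20,120,80),(35,255,255))
n,l,st,c=cv2.connectedComponentsWithStats(m)
for i in range(1,n):
    if st[i,4]>500: print(st[i],ray(T,*c[i],.008).round(4))
for i in range(1,n):
    if st[i,4]>500:
        e=cv2.fitEllipse(np.argwhere(l==i)[:,::-1].astype(np.float32)) if 0 else None
m=cv2.inRange(cv2.cvtColor(S['pixels'],cv2.COLOR_BGR2HSV),(20,120,80),(35,255,255))
n,l,st,c=cv2.connectedComponentsWithStats(m)
for i in range(1,n):
    if st[i,4]>300: print('side',st[i],ray(S,*c[i],.006).round(4))
rel([((.377,.315,.22),-12.5)])
```

```text
cob [(array([0.448, 0.023, 0.016]), 0.63), (array([0.449, 0.024, 0.014]), 0.6)]
squash [(array([ 0.382,  0.313, -0.   ]), 0.54), (array([ 0.478, -0.027,  0.014]), 0.53), (array([ 0.478, -0.025,  0.013]), 0.56)]
carrot [(array([ 0.49 , -0.072,  0.015]), 0.46)]
beet [(array([ 0.675, -0.03 ,  0.001]), 0.69), (array([ 0.488, -0.114,  0.02 ]), 0.61)]
brush [(array([ 0.485, -0.095,  0.151]), 0.78), (array([ 0.481, -0.093,  0.143]), 0.89), (array([ 0.491, -0.116,  0.016]), 0.48), (array([0.727, 0.149, 0.051]), 0.32)]
trivet [(array([0.382, 0.315, 0.002]), 0.96), (array([0.279, 0.542, 0.002]), 0.93), (array([ 0.224,  0.274, -0.002]), 0.83), (array([ 0.282,  0.547, -0.001]), 0.81)]
[ 200  266   55   55 2327] [0.3812 0.3111 0.008 ]
side [229 189  43  28 952] [0.3787 0.3087 0.006 ]
side [187 213  32  22 528] [0.2239 0.2719 0.006 ]
pos [ 0.4788 -0.094   0.2018] yaw 6.14 t 15.55 f [ 0.7  0.3 -0.8] gw 0.0218
[41.75 -5.75 -1.8 ] 18.6
```

All four scraps are in the tray. Now I'll carry the brush back over the trivet, whose centre is about (0.379, 0.3125).

move_arm(series="2 -0.3 -1 0 -1;6 -0.8 -1.8 2 -1;11 -1.5 -1.8 4 -1;16 -2.2 -1.8 6 -1;21 -2.8 -1.8 8 -1;26 -3.5 -1.8 10 -1;31 -4.2 -1.8 13 -1;35 -4.8 -1.8 15 -1")

```text
time_s: 16.55
position: [0.3921, 0.2512, 0.2209]
tool_rot: [[0.154, 0.988, 0.001], [0.988, -0.154, 0.001], [0.001, 0.001, -1.0]]
ft_force: [0.4, -1.4, -0.9]
grip_width: 0.0217
gripper_force: 59.4
```

Run:
```python
from h import *
rel([((.379,.3125,.22),-12.5),((.379,.3125,.10),-12.5)])
```

```text
pos [0.3921 0.2512 0.2209] yaw -8.85 t 16.55 f [ 0.4 -1.4 -0.9] gw 0.0217
[ 5.85 -2.24  0.09] 3.6
[ 5.85 -2.25 12.09] 3.6
```

move_arm(series="3 -1.1 0 2 -1;5 -1.9 0 3 -1;5.8 -2.2 0 3.6 -1;5.8 -2.2 3 3.6 -1;5.8 -2.2 6 3.6 -1;5.8 -2.2 9 3.6 -1;5.8 -2.2 11 3.6 -1;5.8 -2.2 11 3.6 -1")

```text
time_s: 17.55
position: [0.3802, 0.3091, 0.1095]
tool_rot: [[0.216, 0.976, -0.002], [0.976, -0.216, -0.001], [-0.002, -0.002, -1.0]]
ft_force: [0.4, 1.0, -0.7]
grip_width: 0.0216
gripper_force: 59.4
```

Run:
```python
from h import *
S=snap('side');T=snap('top');cv2.imwrite('pics/m7.png',np.hstack([cv2.resize(S['pixels'][130:260,180:320],None,fx=2.8,fy=2.8),cv2.resize(S['pixels'][220:350,250:390],None,fx=2.8,fy=2.8)]))
for n in ('brush','trivet','carrot','beet'):print(n,[(np.round(d['point'],3),round(d['score'],2)) for c in('top','side') for d in spotter.mark_of(n,c)[:3]])
b=spotter.cut_out('brush','side')
if b: print(fit([(S,b[0]['pixels'])],BR,(.379,.3125,np.radians([-20,-5])),.034))
rel([((.379,.3125,.067),-12.5)])
```

```text
brush [(array([0.38 , 0.305, 0.051]), 0.84), (array([0.382, 0.31 , 0.05 ]), 0.6)]
trivet [(array([0.282, 0.539, 0.001]), 0.92), (array([0.384, 0.313, 0.003]), 0.79), (array([ 0.224,  0.275, -0.   ]), 0.63), (array([0.284, 0.544, 0.001]), 0.8), (array([ 0.378,  0.312, -0.006]), 0.58), (array([ 0.49 , -0.072,  0.017]), 0.49)]
carrot [(array([ 0.49 , -0.076,  0.014]), 0.63), (array([ 0.424, -0.057,  0.003]), 0.73), (array([ 0.489, -0.074,  0.014]), 0.57)]
beet [(array([ 0.492, -0.116,  0.016]), 0.46)]
(array([  0.3845,   0.3303, -12.8175]), np.float64(0.101))
pos [0.3809 0.3095 0.1103] yaw -12.46 t 18.1 f [-0.6 -0.6 -2.1] gw 0.0217
[ 0.25 -0.25  4.33] 0.0
```

View pics/m7.png

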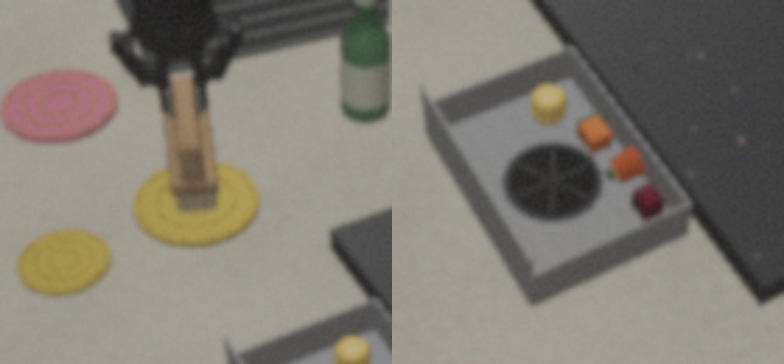

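All four scraps lie on the tray floor, at about (547,103), (595,132), (627,163) and (648,200). The brush hovers over the trivet. I'll lower it.

move_arm(series="0.3 -0.1 1 0 -1;0.3 -0.1 2 0 -1;0.3 -0.1 3 0 -1;0.3 -0.1 3.6 0 -1;0.3 -0.1 3.9 0 -1;0.3 -0.1 4 0 -1;0.3 -0.1 4.1 0 -1;0.3 -0.1 4.1 0 -1")

```text
time_s: 19.1
position: [0.3806, 0.3127, 0.0692]
tool_rot: [[0.216, 0.976, 0.0], [0.976, -0.216, 0.0], [0.0, 0.0, -1.0]]
ft_force: [0.4, -0.6, -0.9]
grip_width: 0.0216
gripper_force: 59.4
```

move_arm(series="0 0 0.1 0 -1;0 0 0.1 0 -1;0 0 0.15 0 -1;0 0 0.15 0 -1")

```text
time_s: 19.6
position: [0.3807, 0.3127, 0.068]
tool_rot: [[0.216, 0.976, 0.001], [0.976, -0.216, 0.0], [0.0, 0.001, -1.0]]
ft_force: [-0.1, -2.2, 4.3]
grip_width: 0.0218
gripper_force: 60.1
```

Contact, with about 5 N upward. I'll open and rise.

move_arm(series="0 0 0 0 -0.3;0 0 0 0 0;0 0 0 0 0.5;0 0 0 0 1;0 0 0 0 1;0 0 -2 0 1;0 0 -6 0 1;0 0 -11 0 1")

```text
time_s: 20.6
position: [0.3801, 0.3124, 0.1783]
tool_rot: [[0.216, 0.976, -0.002], [0.976, -0.216, -0.001], [-0.001, -0.002, -1.0]]
ft_force: [-0.2, 0.1, 0.1]
grip_width: 0.0855
gripper_force: 0.0
```

Run:
```python
from h import *
S=snap('side');T=snap('top')
for n in ('brush','trivet','start_button_top','cob','squash'):print(n,[(np.round(d['point'],3),round(d['score'],2)) for c in('top','side') for d in spotter.mark_of(n,c)[:4]])
rel([((.395,-.333,.2),-12.5)])
```

```text
brush [(array([ 0.776, -0.074,  0.054]), 0.66), (array([ 0.64 , -0.445,  0.001]), 0.53), (array([0.385, 0.31 , 0.01 ]), 0.85), (array([ 0.425, -0.055,  0.001]), 0.24), (array([0.624, 0.403, 0.   ]), 0.24)]
trivet [(array([0.382, 0.312, 0.004]), 0.67), (array([0.224, 0.275, 0.001]), 0.56), (array([ 0.224,  0.275, -0.   ]), 0.91), (array([ 0.377,  0.314, -0.002]), 0.9), (array([ 0.283,  0.542, -0.001]), 0.87), (array([ 0.624,  0.402, -0.003]), 0.38)]
start_button_top [(array([ 0.397, -0.334,  0.054]), 0.63), (array([ 0.234, -0.251,  0.054]), 0.48), (array([ 0.245, -0.441,  0.053]), 0.42), (array([ 0.24 , -0.442,  0.057]), 0.63), (array([ 0.398, -0.334,  0.053]), 0.54), (array([ 0.676, -0.028,  0.001]), 0.49), (array([ 0.236, -0.25 ,  0.056]), 0.46)]
cob [(array([0.449, 0.026, 0.019]), 0.66), (array([0.445, 0.025, 0.014]), 0.58)]
squash [(array([ 0.48 , -0.026,  0.014]), 0.42), (array([ 0.477, -0.026,  0.014]), 0.6)]
pos [0.3804 0.3126 0.1771] yaw -12.46 t 21.2 f [-0.7 -0.5  0.1] gw 0.0856
[-62.73  15.35  -2.26] 0.0
```

The brush stands on the trivet (origin z about 10 mm). Next is the aluminium pod's button at (0.397, -0.3335).

move_arm(series="-3 0.7 -2 0 1;-8 2 -3 0 0;-14 3.4 -3 0 -1;-20 4.9 -3 0 -1;-26 6.4 -3 0 -1;-32 7.8 -3 0 -1;-38 9.3 -3 0 -1;-44 10.8 -3 0 -1", force=40)

```text
time_s: 22.2
position: [0.3907, -0.1423, 0.2077]
tool_rot: [[0.216, 0.976, 0.0], [0.976, -0.216, -0.0], [-0.0, 0.0, -1.0]]
ft_force: [0.5, -0.0, 0.0]
grip_width: -0.0
gripper_force: 0.0
```

Run:
```python
from h import *
rel([((.397,-.3335,.15),-12.5),((.397,-.3335,.07),-12.5)])
```

```text
pos [ 0.3907 -0.1423  0.2077] yaw -12.48 t 22.2 f [ 0.5 -0.   0. ] gw -0.0
[-18.53   4.74   5.77] 0.0
[-18.53   4.74  13.77] 0.0
```

move_arm(series="-5 1.3 1 0 -1;-10 2.6 3 0 -1;-14.5 3.7 5 0 -1;-17.5 4.5 6.5 0 -1;-18.5 4.7 8 0 -1;-18.5 4.7 11 0 -1;-18.5 4.7 13 0 -1;-18.5 4.7 13 0 -1")

```text
time_s: 23.2
position: [0.3967, -0.3296, 0.0765]
tool_rot: [[0.215, 0.977, -0.002], [0.977, -0.215, 0.003], [0.002, -0.002, -1.0]]
ft_force: [0.1, -0.3, -0.1]
grip_width: -0.0004
gripper_force: 0.0
```

Run:
```python
from h import *
S=snap('side');T=snap('top');cv2.imwrite('pics/m8.png',np.hstack([cv2.resize(S['pixels'][330:420,290:410],None,fx=3.2,fy=3.2),cv2.resize(S['pixels'][140:230,200:320],None,fx=3.2,fy=3.2)]))
print([(np.round(d['point'],3),round(d['score'],2)) for c in('top','side') for d in spotter.mark_of('start_button_top',c)[:4]])
rel([((.397,-.3335,.054),-12.5)])
```

```text
[(array([ 0.245, -0.441,  0.052]), 0.5), (array([ 0.24 , -0.442,  0.054]), 0.79), (array([ 0.395, -0.335,  0.054]), 0.64), (array([ 0.239, -0.249,  0.055]), 0.45)]
pos [ 0.3975 -0.3311  0.0786] yaw -12.43 t 23.4 f [-0.4  0.5  1. ] gw -0.0002
[-0.24  0.    2.46] 0.1
```

View pics/m8.png

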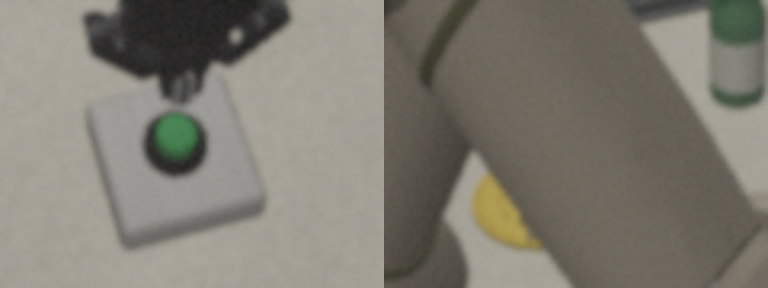

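The shut fingertips are above the green button at (175,135), on the aluminium pod. Pressing in steps.

move_arm(series="-0.2 0 1.2 0 -1;-0.2 0 2 0 -1;-0.2 0 2.4 0 -1;-0.2 0 2.7 0 -1;-0.2 0 3 0 -1;-0.2 0 3.1 0 -1;-0.2 0 3.1 0 -1")

```text
time_s: 24.28
position: [0.3967, -0.333, 0.0467]
tool_rot: [[0.216, 0.976, 0.0], [0.976, -0.216, -0.0], [-0.0, 0.0, -1.0]]
ft_force: [0.5, 0.1, 0.1]
grip_width: 0.0001
gripper_force: 0.0
```

move_arm(series="0 0 0.15 0 -1;0 0 0.3 0 -1;0 0 0.3 0 -1")

```text
time_s: 24.65
position: [0.3966, -0.3329, 0.0435]
tool_rot: [[0.216, 0.976, -0.0], [0.976, -0.216, 0.0], [0.0, -0.0, -1.0]]
ft_force: [-0.2, -0.3, 1.0]
grip_width: -0.0001
gripper_force: 0.0
```

move_arm(series="0 0 0.15 0 -1;0 0 0.3 0 -1;0 0 0.3 0 -1")

```text
time_s: 25.02
position: [0.3966, -0.3329, 0.0405]
tool_rot: [[0.216, 0.976, -0.0], [0.976, -0.216, 0.0], [0.0, -0.0, -1.0]]
ft_force: [0.0, -1.0, 0.8]
grip_width: 0.0001
gripper_force: 0.0
```

Run:
```python
from h import *
S=snap('side');cv2.imwrite('pics/s9.png',cv2.resize(S['pixels'][330:420,290:410],None,fx=5,fy=5))
rel([((.397,-.3335,.04),-12.5)]); print(proj(S,[observe()['position']]))
```

```text
pos [ 0.3966 -0.333   0.0406] yaw -12.46 t 25.07 f [ 0.6 -0.2 -0.3] gw 0.0001
[-0.04  0.05  0.06] 0.0
[[344.37875372 373.28887052]]
```

View pics/s9.png

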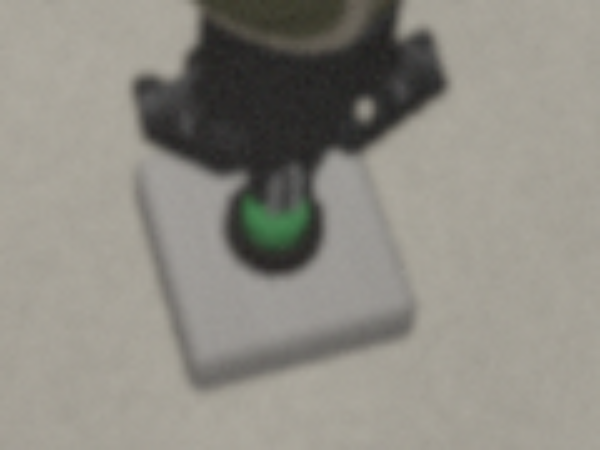

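Run:
```python
from h import *
T=snap('top');S=snap('side')
def green(f,lo,hi):
    p=cv2.imread('pics/'+f);m=cv2.inRange(cv2.cvtColor(p,cv2.COLOR_BGR2HSV),(50,100,60),(80,255,255));n,l,st,c=cv2.connectedComponentsWithStats(m)
    return [(c[i],st[i]) for i in range(1,n) if lo[0]<c[i][0]<hi[0] and lo[1]<c[i][1]<hi[1] and st[i,4]>30]
g=green('t0.png',(465,270),(505,310));h=green('s0.png',(320,355),(370,395));print(g,h)
P=lambda im:im['camera_matrix']@np.c_[cv2.Rodrigues(np.array(im['rvec'],float))[0],np.array(im['tvec'],float).ravel()]
X=cv2.triangulatePoints(P(T),P(S),g[0][0].reshape(2,1),h[0][0].reshape(2,1)).ravel();print(X[:3]/X[3])
for z in(.035,.04,.045,.05,.055):print(z,ray(T,*g[0][0],z).round(4),ray(S,*h[0][0],z).round(4))
```

```text
[(array([486.125     , 288.91964286]), array([480, 284,  13,  11, 112], dtype=int32))] [(array([344.5862069 , 371.92241379]), array([339, 367,  12,  12, 116], dtype=int32))]
[ 0.39735789 -0.33404576  0.04848191]
0.035 [ 0.3994 -0.3384  0.035 ] [ 0.3999 -0.3279  0.035 ]
0.04 [ 0.399  -0.3369  0.04  ] [ 0.3985 -0.3301  0.04  ]
0.045 [ 0.3985 -0.3354  0.045 ] [ 0.3972 -0.3323  0.045 ]
0.05 [ 0.3981 -0.3338  0.05  ] [ 0.3958 -0.3345  0.05  ]
0.055 [ 0.3977 -0.3323  0.055 ] [ 0.3944 -0.3367  0.055 ]
```

move_arm(series="0 0 0.1 0 -1;0 0 0.2 0 -1;0 0 0.2 0 -1")

```text
time_s: 25.55
position: [0.3966, -0.3329, 0.0385]
tool_rot: [[0.216, 0.976, -0.0], [0.976, -0.216, 0.0], [0.0, -0.0, -1.0]]
ft_force: [-0.2, 0.9, 1.0]
grip_width: 0.0004
gripper_force: 0.0
```

move_arm(series="0 0 0.1 0 -1;0 0 0.2 0 -1;0 0 0.2 0 -1")

```text
time_s: 25.92
position: [0.3966, -0.3329, 0.0365]
tool_rot: [[0.216, 0.976, -0.0], [0.976, -0.216, 0.0], [0.0, -0.0, -1.0]]
ft_force: [0.7, 0.8, 0.4]
grip_width: 0.0004
gripper_force: 0.0
```

Run:
```python
from h import *
S=snap('side','s10.png')
def st(f):
    p=cv2.imread('pics/'+f)[340:410,310:385];m=cv2.inRange(cv2.cvtColor(p,cv2.COLOR_BGR2HSV),(50,100,60),(80,255,255));n,l,s,c=cv2.connectedComponentsWithStats(m)
    k=cv2.inRange(p,(0,0,0),(60,60,60));yx=np.argwhere(l==1+s[1:,4].argmax());return s[1+s[1:,4].argmax()],'colmax',yx[:,0].max(),yx[:,0].min()
for f in('s0.png','s9.png','s10.png'):
    try: print(f,st(f))
    except Exception as e: print(f,e)
print(proj(S,[[.397,-.3335,z] for z in(.054,.047,.04)]+[observe()['position']]))
p=S['pixels'][362:386,332:358].astype(int)
for r in p: print(' '.join('G' if a[1]>a[2]+15 and a[1]>a[0]+10 else ('#' if a.sum()<150 else ('+' if a.sum()<300 else '.')) for a in r))
q=cv2.imread('pics/s0.png')[362:386,332:358].astype(int);print()
for r in q: print(' '.join('G' if a[1]>a[2]+15 and a[1]>a[0]+10 else ('#' if a.sum()<150 else ('+' if a.sum()<300 else '.')) for a in r))
print(observe()['ft_force'],observe()['joint_efforts'])
```

```text
s0.png (array([ 29,  27,  12,  12, 116], dtype=int32), 'colmax', np.int64(38), np.int64(27))
s9.png attempt to get argmax of an empty sequence
s10.png (array([29, 32, 12,  7, 46], dtype=int32), 'colmax', np.int64(38), np.int64(32))
[[345.004479   370.3916319 ]
 [344.81804268 371.98376932]
 [344.63356937 373.5591429 ]
 [344.26878431 374.16737883]]
# # # # # # # # # # # # # # # # # # # # # + + . . .
# # # # # # # # # # # # # # # + + + # # + + . . . .
+ # # # + + + # # # # # # + + + + + + # + . . . . .
+ + + + + + + + # # # # + + + + + + + + + . . . . .
. . . . . . + + # # # + + + + + + + + + + . . . . .
. . . . . . + + # # # + + + + + + + + + + . . . . .
. . . . . + + + # # + + + + + + + + + + + . . . . .
. . . . + + + + + # + + + + + + + + + + + . . . . .
. . . . + + G G G + + + + + + + + + G G + + . . . .
. . . . + # G G G G + + + + + + + + G G + + . . . .
. . . + + # G G G G G + + + + + + G G G # + + . . .
. . . + + + G G G G G G G G G G G G G G # + + . . .
. . . + # # G G G G G G G G G G G G G G # + + . . .
. . . + + # + G G G G G G G G G G G G + # # + . . .
. . . + # # + G G G G G
[... 1182 characters left out ...]
# # + G G G G G G G G G G G G G # + + . . .
. . . + # # + G G G G G G G G G G G G # # + + . . .
. . . + # # # # G G G G G G G G G G + # # + + . . .
. . . + + # # # # G G G G G G G G + # # # + . . . .
. . . . + # # # # # # G G G G G + # # # # + . . . .
. . . . + + # # # # # # # # + # # # # # + + . . . .
. . . . . + + # # # # # # # # # # # # + + . . . . .
. . . . . . + + + # # # # # # # # # + + . . . . . .
. . . . . . . + + + # # # # # + + + + . . . . . . .
. . . . . . . . . + + + + + + + + . . . . . . . . .
. . . . . . . . . . . . . . . . . . . . . . . . . .
[ 0.20192926  0.50573225 -1.24651286] [-2.22236929e-03 -4.53290141e+01 -1.60523468e+01 -3.29221675e-04
 -3.52261748e-03 -1.63322403e-05]
```

No contact force yet, so I'll keep going in small steps.

move_arm(series="0 0 0.1 0 -1;0 0 0.2 0 -1;0 0 0.2 0 -1")

```text
time_s: 26.35
position: [0.3966, -0.3329, 0.0345]
tool_rot: [[0.216, 0.976, -0.0], [0.976, -0.216, 0.0], [0.0, -0.0, -1.0]]
ft_force: [-0.0, -0.0, -0.4]
grip_width: 0.0001
gripper_force: 0.0
```

move_arm(series="0 0 0.1 0 -1;0 0 0.2 0 -1;0 0 0.2 0 -1")

```text
time_s: 26.72
position: [0.3967, -0.333, 0.0327]
tool_rot: [[0.216, 0.976, 0.0], [0.976, -0.216, -0.0], [-0.0, 0.0, -1.0]]
ft_force: [0.1, 0.7, 1.0]
grip_width: 0.0001
gripper_force: 0.7
```

Run:
```python
from h import *
S=snap('side')
p=S['pixels'][352:382,332:358].astype(int)
for r in p: print(' '.join('G' if a[1]>a[2]+15 and a[1]>a[0]+10 else '%d'%min(9,a.sum()//45) for a in r))
s=observe();print(s['ft_force'],s['position'],s['grip_width'],proj(S,[s['position']]),s['q'])
```

```text
2 2 3 2 2 2 2 2 2 2 2 2 2 2 2 2 2 2 2 3 2 2 2 2 2 2
2 2 2 2 2 2 2 2 2 2 2 2 2 2 2 2 2 2 3 2 2 2 2 2 2 2
2 2 2 2 2 2 2 2 2 2 2 2 2 2 3 3 2 2 2 2 2 2 2 2 2 2
2 3 3 3 2 2 2 2 2 2 2 2 2 2 2 2 2 2 2 2 2 2 2 2 2 2
3 3 3 3 2 3 2 2 2 2 2 3 2 2 2 2 2 2 2 2 2 3 2 2 2 2
3 3 3 3 3 2 2 2 2 2 2 2 2 2 2 3 3 2 2 2 2 3 2 2 2 2
3 3 3 3 3 2 3 3 2 2 3 2 2 2 2 2 2 2 2 2 2 2 3 2 2 2
3 3 3 3 3 3 3 2 2 2 2 2 2 3 2 2 3 2 2 2 2 2 2 2 3 2
3 3 3 3 3 2 3 3 2 2 2 2 2 2 2 2 2 2 2 2 2 2 2 2 3 3
3 2 3 3 3 3 2 3 2 2 2 2 2 2 2 2 2 2 2 2 2 2 3 4 5 4
2 3 3 2 3 3 3 3 3 2 3 2 2 2 2 3 2 2 3 2 2 3 5 7 7 7
2 2 2 2 3 2 2 2 2 2 2 3 2 2 2 3 3 2 2 2 2 4 6 8 9 9
2 2 2 2 3 2 3 2 2 2 2 2 2 2 3 4 4 3 3 2 3 5 7 9 9 9
4 3 2 2 3 2 3 2 2 2 3 3 3 3 3 4 6 5 3 3 4 6 9 9 9 9
6 5 5 5 4 4 3 2 2 2 2 3 3 4 4 5 6 5 4 3 5 8 9 9 9 9
8 8 7 7 6 4 3 3 2 2 2 3 4 5 4 4 5 5 4 3 6 8 9 9 9 9
9 9 9 8 6 5 3 3 2 2 3 4 5 5 4 4 5 5 4 3 6 8 9 9 9 9
9 9 9 8 5 3 3 3 2 2 3 4 5 5 5 4 5 5 4 3 5 7 9 9 9 9
9 9 9 7 4 3 3 G 3 2 3 4 5 5 4 4 5 5 4 3 4 6 8 9 9 9
9 9 9 6 4 3 3 G G 3 3 5 6 5 4 4 5 6 G G 3 5 7 9 9 9
9 9 8 6 3 3 G G G G G 5 6 5 5 4 5 G G G 3 4 6 9 9 9
9 9 8 5 3 3 G G G G G 5 6 5 5 5 6 G G G 3 3 6 9 9 9
9 9 7 5 3 2 G G G G G G G G G G G G G G 3 3 6 9 9 9
9 9 8 5 3 2 3 G G G G G G G G G G G G G 2 3 5 9 9 9
9 9 8 5 3 2 3 G G G G G G G G G G G G 3 2 3 6 9 9 9
9 9 8 5 3 2 2 3 G G G G G G G G G G 3 3 2 4 6 9 9 9
9 9 9 6 3 3 2 2 3 G G G G G G G G 3 2 2 3 4 7 9 9 9
9 9 9 7 5 3 2 2 3 3 3 G G G G G 3 2 3 2 3 5 8 9 9 9
9 9 9 8 6 4 3 2 3 2 3 3 3 3 2 3 3 2 2 2 4 6 9 9 9 9
9 9 9 9 8 6 4 2 2 2 3 2 3 2 2 3 2 2 2 3 6 8 9 9 9 9
[0.57200519 0.09374577 1.93680899] [ 0.39665947 -0.33301716  0.03269956] 2.5572930597958175e-05 [[344.20302244 375.0479904 ]] [-5.31272430e+01  3.04768994e+01  9.37781929e+01 -1.96972419e-03
  5.57388490e+01 -4.06691988e+01]
```

Contact is starting: force 1 to 2 N and 0.7 N on the pad. Continuing down.

move_arm(series="0 0 0.1 0 -1;0 0 0.2 0 -1;0 0 0.2 0 -1")

```text
time_s: 27.15
position: [0.3966, -0.333, 0.0306]
tool_rot: [[0.216, 0.976, 0.0], [0.976, -0.216, -0.0], [-0.0, 0.0, -1.0]]
ft_force: [-0.2, 0.2, 3.1]
grip_width: -0.0
gripper_force: 1.2
```

move_arm(series="0 0 0.1 0 -1;0 0 0.2 0 -1;0 0 0.2 0 -1")

```text
time_s: 27.52
position: [0.3967, -0.333, 0.0286]
tool_rot: [[0.216, 0.976, 0.0], [0.976, -0.216, 0.0], [0.0, 0.0, -1.0]]
ft_force: [0.3, 0.4, 3.7]
grip_width: -0.0001
gripper_force: 1.7
```

move_arm(series="0 0 0.1 0 -1;0 0 0.2 0 -1;0 0 0.2 0 -1")

```text
time_s: 27.9
position: [0.3967, -0.333, 0.0266]
tool_rot: [[0.216, 0.976, 0.0], [0.976, -0.216, -0.0], [-0.0, 0.0, -1.0]]
ft_force: [-0.4, 1.3, 5.6]
grip_width: 0.0004
gripper_force: 2.2
```

move_arm(series="0 0 0.05 0 -1;0 0 0.1 0 -1;0 0 0.1 0 -1")

```text
time_s: 28.28
position: [0.3967, -0.333, 0.0258]
tool_rot: [[0.216, 0.976, 0.0], [0.976, -0.216, -0.0], [-0.0, 0.0, -1.0]]
ft_force: [0.2, 0.9, 6.4]
grip_width: 0.0001
gripper_force: 3.4
```

move_arm(series="0 0 0.05 0 -1;0 0 0.1 0 -1;0 0 0.1 0 -1")

```text
time_s: 28.65
position: [0.3967, -0.333, 0.0257]
tool_rot: [[0.216, 0.976, 0.0], [0.976, -0.216, -0.001], [-0.001, 0.001, -1.0]]
ft_force: [-3.7, 3.7, 16.1]
grip_width: 0.0003
gripper_force: 8.0
```

The force jumps to 16 N with no further travel, so the button is on its hard stop. I'll release and rise.

move_arm(series="0 0 -0.3 0 -1;0 0 -1 0 -1;0 0 -3 0 -1;0 0 -6 0 -1;0 0 -10 0 -1;0 0 -14 0 -1;0 0 -14 0 -1;0 0 -14 0 -1")

```text
time_s: 29.65
position: [0.3963, -0.3325, 0.1637]
tool_rot: [[0.216, 0.976, -0.001], [0.976, -0.216, 0.001], [0.001, -0.001, -1.0]]
ft_force: [-0.0, -0.2, -1.6]
grip_width: -0.0003
gripper_force: 0.0
```

Run:
```python
from h import *
S=snap('side');T=snap('top')
for n in ('brush','start_button_top','cob','squash','carrot','beet','mug','bowls','mwiko'):print(n,[(np.round(d['point'],3),round(d['score'],2)) for c in('top','side') for d in spotter.mark_of(n,c)[:2]])
p=S['pixels'][362:386,332:358].astype(int)
for r in p[:14]: print(' '.join('G' if a[1]>a[2]+15 and a[1]>a[0]+10 else '%d'%min(9,a.sum()//45) for a in r))
rel([])
```

```text
brush [(array([0.382, 0.312, 0.007]), 0.95), (array([0.621, 0.398, 0.003]), 0.62), (array([ 0.776, -0.076,  0.052]), 0.64), (array([0.381, 0.311, 0.01 ]), 0.61)]
start_button_top [(array([ 0.245, -0.439,  0.051]), 0.56), (array([ 0.399, -0.335,  0.052]), 0.73), (array([ 0.238, -0.254,  0.053]), 0.63)]
cob [(array([0.446, 0.027, 0.018]), 0.54)]
squash [(array([ 0.479, -0.023,  0.013]), 0.57)]
carrot [(array([ 0.488, -0.073,  0.017]), 0.4)]
beet [(array([ 0.49 , -0.112,  0.019]), 0.61)]
mug [(array([ 0.694, -0.196,  0.051]), 0.55)]
bowls [(array([0.726, 0.151, 0.053]), 0.95), (array([0.728, 0.15 , 0.052]), 0.86)]
mwiko [(array([ 0.774, -0.073,  0.053]), 0.77), (array([ 0.774, -0.074,  0.058]), 0.79)]
9 9 9 9 9 9 9 9 9 9 9 9 9 9 9 9 9 9 9 9 9 9 9 9 9 9
9 9 9 9 9 9 9 9 9 9 9 9 9 9 9 9 9 9 9 9 9 9 9 9 9 9
9 9 9 9 9 9 9 9 9 8 8 8 8 8 8 8 9 9 9 9 9 9 9 9 9 9
9 9 9 9 9 9 9 9 8 7 6 G G G G 7 7 8 9 9 9 9 9 9 9 9
9 9 9 9 9 9 8 6 6 G G G G G G G G 6 7 8 9 9 9 9 9 9
9 9 9 9 9 7 6 5 G G G G G G G G G G 6 7 8 9 9 9 9 9
9 9 9 9 7 5 4 G G G G G G G G G G G G 5 7 8 9 9 9 9
9 9 9 8 6 4 G G G G G G G G G G G G G G 5 7 9 9 9 9
9 9 9 7 4 3 G G G G G G G G G G G G G G 4 6 8 9 9 9
9 9 9 6 4 3 G G G G G G G G G G G G G G 3 4 7 9 9 9
9 9 8 6 3 3 G G G G G G G G G G G G G G 3 3 6 9 9 9
9 9 8 5 3 3 G G G G G G G G G G G G G G 3 3 6 8 9 9
9 9 7 5 3 3 G G G G G G G G G G G G G G 3 3 6 8 9 9
9 9 7 5 3 3 3 G G G G G G G G G G G G 3 3 3 6 8 9 9
pos [ 0.3967 -0.333   0.1647] yaw -12.46 t 30.65 f [ 0.2 -0.4 -1. ] gw 0.0001
```

The button is up again, the brush stands at the trivet's centre, the scraps are in the tray, and the bystanders have not moved. Handing in.

```bash
python3 -c "
from h import *
print(order.close_job())"
```

```text
the job is handed in; nothing more can be done
None
```

I handed the job in at about 31 s: the four scraps are in the tray, the brush stands on its bristles mid-trivet, and after that the green button was pressed to its stop and came back up; I viewed 11 pictures, one over your limit of 10.

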